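# Tap a fingerboard blank home in the fret-slotting box

### The job

Pick up the small wooden mallet and nudge the fingerboard blank along the slotting box, tapping lightly on its projecting end, until it sits hard against the end stop hidden under the roof. Be gentle, and touch the blank with nothing but the mallet: the stop is only finger-tight and must not be pushed out of its setting. Then lay the mallet back down on the cork mat, without disturbing the other things on the bench.

Things in the scene. Friction and masses are not known exactly. Their poses are not given: they have to be found in the camera images.
- slotting_box: Fret-slotting box of pale wood, fixed to the bench: a straight channel 370 mm long, 103 mm wide outside (feet 130 mm). A plywood roof covers it from 80 mm behind the open mouth to the closed far end; metal saw-guide blocks, up to 110 mm high, stand 130 to 171 mm behind the mouth. Origin on the bench under the middle of the mouth; -y runs along the channel, inward; z up.
- box_mouth (a point): Middle of the channel's floor at the open mouth of the slotting box, 40 mm above the bench; axes as the box. The side walls are 67 mm apart and rise 16 mm above the floor.
- box_roof (a point): Point on top of the box's roof (64 mm above the bench), 300 mm inward of the mouth. Under it, unseen and not measured, is the end stop: a brass block, the middle of whose face is called stop_face, set anywhere from 30 mm nearer the mouth to 30 mm farther in than this point. Its finger-tight screw holds 8 N along the channel; pushed harder, it slips inward.
- fingerboard: Fingerboard blank of dark wood, a plain flat bar 360 x 64 x 8 mm, 120 to 230 g, lying loose on the channel's floor with 1.5 mm play each side; friction alone holds it, 0.5 to 2 N slide it. Origin under the middle of the square end to be tapped, which sticks out of the mouth with 40 mm clear below it. The blank runs from there along its own -y axis, inward; z up.
- board_far_end (a point): Middle of the blank's other end, inside the box, 360 mm along the blank from the end to be tapped and 4 mm above its underside. This end has to meet the stop.
- mallet: Small wooden mallet, 140 g: pale rectangular head 84 mm long along its y, with a flat striking face 36 x 36 mm at each end (y = +42 and -42 mm); round dark handle, 15 mm thick, along its -x axis from x = -18 to -166 mm. Origin at the centre of the head, 18 mm above the mat as it lies; z up. Mass centre about 13 mm along the handle; grip it some 42 mm from the origin.
- cork_mat: Cork mat fixed to the bench, 200 mm (x) x 150 mm (y), 4 mm thick. Origin at the centre of its underside.
- tape_roll: Bystander: roll of masking tape lying flat, 96 mm across, 24 mm high. Origin at the centre of its underside.
- glue_bottle: Bystander: white glue bottle, 58 mm across, 165 mm high. Origin at the centre of its underside.
- offcut: Bystander: pale wood offcut 55 x 100 x 24 mm. Origin at the centre of its underside.
- try_square: Bystander: try square lying flat, wooden stock 75 mm (along y) x 16 x 16 mm, steel blade 100 mm long from it along x. Origin under the middle of the stock.
- spool_clamp_a: Bystander: spool clamp standing upright, two wooden spools 38 mm across on a steel rod 130 mm high. Origin at the centre of its underside.
- spool_clamp_b: Bystander: another spool clamp of the same kind.
- file: Bystander: flat file 305 mm long over its handle, lying along its x. Origin under the middle of the blade.
Things that resemble listed ones, but are neither listed nor needed, are in the scene too. Of the things that look like the cork_mat, the larger one is meant.

How it is judged:
By the outcome, as a careful person would: the job done as asked, in the order asked, and still so for the second after the job is handed in, with the robot touching nothing.
It also fails if it takes over 58 s, if anything falls off the work surface, if the arm or the gripper's body presses on something with over 40 N, if the wrist force passes 120 N, or if a joint passes its speed limit or range.

### The arm

A 6-joint arm with a two-finger parallel gripper is mounted at the origin on the work surface. World frame = base frame: x ahead of the robot, y to its left, z up, the work surface at z = 0. Lengths are in m, angles in rad, forces in N, time in s.
With the tool pointing down it reaches from about 0.3 to 0.875 m from the base axis. Payload 6.4 kg.
Tool frame: the origin (TCP) lies at the very end of the fingers, on their centre line; the grasp point (between the pads) lies 19 mm behind it; z points along the fingers, y is the line along which they close (so a half turn about z gives the same grasp; the last joint's range is limited). The gripper opens to 85 mm and grips with 20 to 120 N. Pads are 22 mm wide; open, the fingers measure 114 mm over their backs; the gripper's body (76 mm by 85 mm) begins 54 mm behind the grasp point. The pads swing forward as they close: fully open they stand 13 mm farther back than shut.
Start: joints at [-1.498, 0.181, 1.607, -0, 1.354, -0.206], TCP at [0.158, -0.553, 0.231] pointing down, gripper open.
Joint ranges: [-2.99, 2.99], [-0.89, 2.07], [0.3, 2.58], [-1.14, 4.28], [0, 2.63], [-3.12, 3.12]. Speed limits (rad/s): [2.57, 2.57, 3.01, 3.14, 3.14, 3.14].

### API

Orientations are given as a unit quaternion [w, x, y, z].
In Python, from bench import ctrl gives the robot as it stands.
- The arm moves only by the tool jog_arm, never from a script. Its argument "series" is a list that holds one entry, the list of rows, each a list of 7 numbers: the shift along the tool's x, y, z in mm, then the turn, a rotation vector about the tool's x, y, z in rad, then the finger opening in mm, from 0 to 85.4. In form: [[[tx, ty, tz, rx, ry, rz, gripper], ...]]. A call has exactly 10 rows; each row shifts and turns the commanded pose from where the row before left it, along the tool's axes as they then stand; what a row does not reach is not made up. A row lasts 1/10 s, in which the tool goes at most 50 mm and 8.59 degrees, less where a joint would pass 70% of its speed; a pose out of reach is approached as far as the arm can. A call with a gripper value outside its range is refused whole. The fingers move at their own pace and stop on an object; the grip force is fixed at half the most. Time passes only in rows, so rows that do not move let the fingers close, or fill a call up. It gives the time, the measured TCP pose, the force, the opening and the grip force at its end, in the units of the state.
- ctrl.get_obs(): the state, without advancing time (a new reading comes with each control period).
- ctrl.camera(name): name is "side" or "top" or "wrist"; returns a dict with "frame" (384x512x3 uint8, blue, green, red), "z_map" (384x512 float32, m along the optical axis (not along the pixel's ray), 0 where there is no reading), "fx", "fy", "cx", "cy" (pixels), "k1" (the pictures are not rectified: a ray, as slopes to the right and down, at radius r is drawn at 1 + k1 r^2 times it, then the intrinsics apply), "xyz" and "rotation" of the camera in the world. Camera axes: x right, y down, z forward; pixel columns grow to the right and rows downward; lengths in m; the calibration is good to about 2 mm. A picture is of the moment at which its call begins.
- ctrl.hand_in(): hands the job in; it is judged then, once.
The state is a dict: "time_s": time; "q": joint angles; "dq": joint speeds; "joint_efforts": joint torques, N m; "eef_pos": TCP position; "eef_rot": TCP orientation; "wrist_force": force on the tool from outside, world axes, zero at the start; "torque": the same for the moment, N m; "opening": opening from 0.0 (shut) to 1.0 (fully open); "grasp_force": force on a finger pad.
Only numpy, scipy, OpenCV 4.12 (cv2) and the standard library are available. Lean on these libraries where they do the work, as an engineer would, in place of code of your own. Each camera call takes 0.05 s, during which the arm holds its last target. There are 200 camera calls.

## Working session

There is one attempt and no reset: what is moved stays moved. The work goes in short steps, Python scripts to look and compute and a tool call to move; the robot and the scene stay as the last step left them, time stands still between calls to the robot, and variables do not carry over. Pictures are saved under pics/ and viewed, at most 10 in all, crops included, and the job is handed in when it is done.

Besides the shell and the picture viewer there is one more tool, called by a JSON object that holds its "api" and its "payload". jog_arm: Moves the arm, as the interface text tells. Its arguments: {"type":"object","properties":{"series":{"type":"array"}},"required":["series"]}

```bash
ls; mkdir -p pics; cat > h.py <<'E'
import numpy as np, cv2, pickle
from bench import ctrl
def grab(n, tag):
    c=ctrl.camera(n); cv2.imwrite(f'pics/{tag}.png',c['frame']); pickle.dump(c,open(f'pics/{tag}.pkl','wb')); return c
def load(tag): return pickle.load(open(f'pics/{tag}.pkl','rb'))
def rot(c):
    R=np.array(c['rotation'],float)
    if R.size==4:
        from scipy.spatial.transform import Rotation as S
        return S.from_quat(R[[1,2,3,0]]).as_matrix()
    return R.reshape(3,3)
def rays(c,uv):
    uv=np.atleast_2d(np.asarray(uv,float))
    d=(uv-[c['cx'],c['cy']])/[c['fx'],c['fy']]
    s=d.copy()
    for _ in range(20): s=d/(1+c['k1']*(s**2).sum(1,keepdims=True))
    return np.c_[s,np.ones(len(s))]
def plane(c,uv,z):
    d=rays(c,uv)@rot(c).T; o=np.array(c['xyz']); return o+d*((z-o[2])/d[:,2])[:,None]
def cloud(c):
    h,w=c['z_map'].shape; v,u=np.mgrid[:h,:w]
    r=rays(c,np.c_[u.ravel(),v.ravel()])
    return ((r*c['z_map'].reshape(-1,1))@rot(c).T+np.array(c['xyz'])).reshape(h,w,3)
def proj(c,P):
    p=(np.atleast_2d(P)-np.array(c['xyz']))@rot(c); s=p[:,:2]/p[:,2:]
    s=s*(1+c['k1']*(s**2).sum(1,keepdims=True)); return s*[c['fx'],c['fy']]+[c['cx'],c['cy']]
E
python3 - <<'E'
from h import *
print(ctrl.get_obs())
ims=[]
for n in ['top','side']:
    c=grab(n,n+'0'); print(n,c['xyz'],c['rotation'],c['fx'],c['cx'],c['cy'],c['k1']); ims.append(c['frame'])
E
```

```text
pics
{'time_s': 0.0, 'q': array([-1.49828050e+00,  1.81560610e-01,  1.60801189e+00,  3.47629981e-06,
        1.35379920e+00, -2.06299571e-01]), 'dq': array([-0.000528  , -0.00125199, -0.00107168, -0.00128546,  0.00108133,
        0.00187652]), 'joint_efforts': array([-1.62566717e-03, -4.44871080e+01, -3.51340914e+01, -3.34820415e-04,
        9.25212720e-03,  1.05860792e-05]), 'eef_pos': array([ 0.15822677, -0.55222333,  0.23037128]), 'eef_rot': array([-8.87416948e-04,  9.90298134e-01,  1.38956159e-01,  6.11505335e-05]), 'wrist_force': array([ 0.13573394, -0.12500025,  0.21435229]), 'torque': array([ 0.00683492, -0.07417333,  0.03206864]), 'grasp_force': 0.0, 'opening': 1.0001082040430567}
top [ 0.37945224 -0.00527303  1.00562194] [ 0.04138987 -0.6996483   0.71215838 -0.04011948] 361.7228055665175 256.82537179161346 184.22867408896005 -0.06149564718350873
side [0.13592807 0.83289707 0.67663151] [ 0.09387804 -0.17076629  0.8639207  -0.46439942] 415.26056277579914 249.05645771926672 202.93784553237987 -0.08994519165294176
```

```bash
python3 - <<'E'
from h import *
for n in ['top','side']: cv2.imwrite(f'pics/{n}0b.png',cv2.resize(load(n+'0')['frame'],(800,600),interpolation=cv2.INTER_CUBIC))
E
```

```text
(no output)
```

View pics/top0b.png

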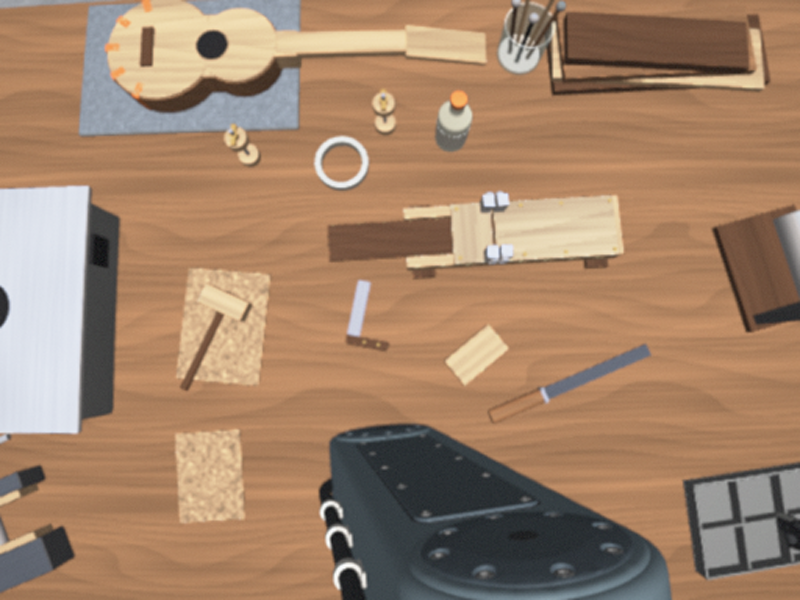

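View pics/side0b.png

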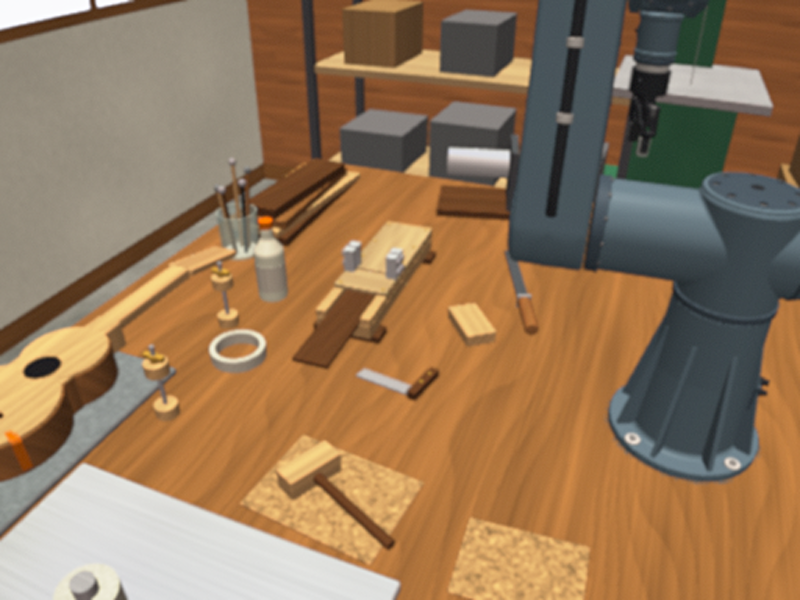

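The top view shows the mallet (222,300) on the upper cork mat (222,325), with a smaller mat at (210,475). The blank's end is at (330,243) and the box runs right to (620,225). The square, offcut, file, tape, bottle and clamps all lie clear of the mallet. There are two mat candidates, (222,325) and (210,475). The upper one looks larger, so I'll measure both.

```bash
cat > m.py <<'E'
from h import *
c=load('top0'); P=cloud(c); hsv=cv2.cvtColor(c['frame'],cv2.COLOR_BGR2HSV); Z=P[...,2]
def big(mask,win):
    m=np.zeros(mask.shape,np.uint8); y0,y1,x0,x1=[int(k*.64) for k in win]; m[y0:y1,x0:x1]=mask[y0:y1,x0:x1]
    n,l,s,_=cv2.connectedComponentsWithStats(m); return l==1+s[1:,4].argmax()
def rect(mask,z):
    v,u=np.nonzero(mask); q=plane(c,np.c_[u,v],z)[:,:2]*1000
    (a,b),(w,h),an=cv2.minAreaRect(q.astype(np.float32)); return np.round([a,b,w,h,an],1)
if __name__=='__main__':
    wr={'mallet':(270,400,170,280),'mat2':(420,530,165,255),'mat1':(260,390,165,280)}
    print('bench z',np.median(Z[250:290,200:210]), 'head z',np.median(Z[int(300*.64)-2:int(300*.64)+2,int(222*.64)-2:int(222*.64)+2]))
    hd=big((Z>.030)&(Z<.06),(270,340,180,270)); print('head',rect(hd,.04),hd.sum())
    dark=(hsv[...,2]<115)
    hn=big(dark,(305,400,175,235)); print('handle',rect(hn,.022),hn.sum())
    print('hsv mat1',hsv[int(340*.64),int(245*.64)],'mat2',hsv[int(475*.64),int(210*.64)],'bench',hsv[int(350*.64),int(140*.64)],'handle',hsv[int(345*.64),int(207*.64)],'blank',hsv[int(240*.64),int(380*.64)],Z[int(240*.64),int(380*.64)])
    bl=big((hsv[...,2]<100)&(Z>.035),(200,280,310,460)); print('blank',rect(bl,.048),bl.sum(), np.median(Z[bl]))
    bx=big((Z>.05)&(Z<.075),(180,290,440,640)); print('roof',rect(bx,.064),bx.sum(),np.median(Z[bx]))
    for n,k in (('mat1',(260,390,165,280)),('mat2',(420,530,165,255))):
        m=big((hsv[...,2]>150)&(Z<.02),k); print(n,rect(m,.004),m.sum())
    cv2.imwrite('pics/crop1.png',np.hstack([cv2.resize(c['frame'][165:345,100:190],(400,600)[:2],interpolation=cv2.INTER_CUBIC),cv2.resize(c['frame'][115:185,200:405],(400,137)).repeat(1,0) if 0 else cv2.resize(load('side0')['frame'][270:384,150:270],(400,600))]))
E
python3 m.py
```

```text
bench z 0.00047782010550767584 head z 0.040496215178200845
head [463.5 308.   86.6  55.1  64.7] 434
handle [374.2 349.6   5.  107.1  64.6] 55
hsv mat1 [ 15  88 196] mat2 [ 17  88 220] bench [ 13 118 182] handle [ 11 125 110] blank [ 11 114 114] 0.04643032547932646Traceback (most recent call last):
  File "m.py", line 16, in <module>
    bl=big((hsv[...,2]<100)&(Z>.035),(200,280,310,460)); print('blank',rect(bl,.048),bl.sum(), np.median(Z[bl]))
  File "m.py", line 5, in big
    n,l,s,_=cv2.connectedComponentsWithStats(m); return l==1+s[1:,4].argmax()
                                                             ~~~~~~~~~~~~~~^^
ValueError: attempt to get argmax of an empty sequence
```

```bash
python3 - <<'E'
s=open('m.py').read()
s=s.replace("(Z>.030)&(Z<.06),","(Z>.033)&(Z<.06)&(hsv[...,2]>150),").replace("dark=(hsv[...,2]<115)","dark=(hsv[...,2]<140)").replace("(hsv[...,2]<100)&(Z>.035)","(hsv[...,2]<140)&(Z>.035)").replace("m=big((hsv[...,2]>150)&(Z<.02),k)","m=big(cv2.morphologyEx(((hsv[...,1]<106)).astype(np.uint8),cv2.MORPH_OPEN,np.ones((3,3))),k)")
open('m.py','w').write(s)
E
python3 m.py
```

```text
bench z 0.00047782010550767584 head z 0.040496215178200845
head [472.2 304.6  85.3  36.2  64.7] 410
handle [388.5 345.7  13.9 143.6  64.2] 240
hsv mat1 [ 15  88 196] mat2 [ 17  88 220] bench [ 13 118 182] handle [ 11 125 110] blank [ 11 114 114] 0.04643032547932646
blank [575.7  14.1  64.5 213.    3.6] 1811 0.048381232567885846
roof [ 585.1 -224.2  106.2  315.4    2.6] 4013 0.06441304709594908
mat1 [434.2 316.  150.7 201.8  84.3] 3645
mat2 [172.1 336.7 155.6 116.8   3.8] 2423
```

View pics/crop1.png

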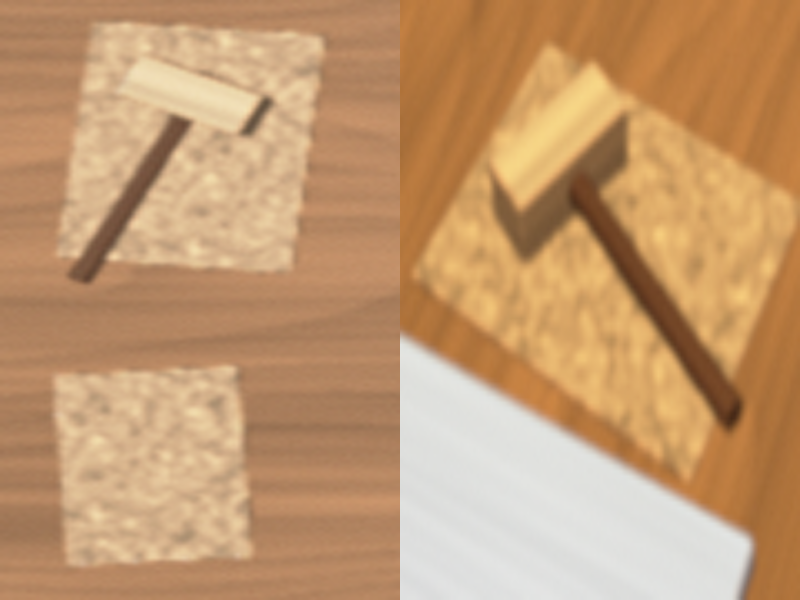

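Only one mallet is present, and its handle runs off the larger mat. The upper mat (222,325) measures 202x151 mm and the lower (210,475) only 156x117 mm. So the upper one is the cork_mat. Next I'll refine the box and blank poses and check the wrist camera's mounting.

```bash
python3 - <<'E'
from m import *
from scipy.spatial.transform import Rotation as S
w=grab('wrist','w0'); o=ctrl.get_obs()
R=S.from_quat(o['eef_rot'][[1,2,3,0]]).as_matrix()
print('cam in tool mm',R.T@(np.array(w['xyz'])-o['eef_pos'])*1000,'\n',np.round(R.T@rot(w),3),w['fx'],w['cx'],w['cy'])
sat=hsv[...,1]
# roof (no blocks): pale, z~64
rf=big(((Z>.057)&(Z<.072)&(sat>60)&(hsv[...,2]>140)).astype(np.uint8),(180,290,445,640)); print('roof',rect(rf,.064))
# blank side edges and end
bl=big((hsv[...,2]<140)&(Z>.035),(200,280,310,455)); v,u=np.nonzero(bl)
q=plane(c,np.c_[u,v],.048)[:,:2]*1000
cols=np.unique(u); 
lo=[];hi=[]
for k in cols[3:-3]:
    vv=v[u==k]; a=plane(c,[[k,vv.min()-.5],[k,vv.max()+.5]],.048)*1000; hi.append(a[0,:2]); lo.append(a[1,:2])
for n,e in (('hi',hi),('lo',lo)):
    e=np.array(e); p=np.polyfit(e[:,1],e[:,0],1); r=e[:,0]-np.polyval(p,e[:,1]); k=abs(r)<2; p=np.polyfit(e[k,1],e[k,0],1); print('blank edge',n,'x=%.4f*y+%.1f'%tuple(p),k.sum(),len(k))
print('end y', [round(float(plane(c,[[u[v==r].min()-.5,r]],.048)[0,1]*1000),1) for r in range(145,167,3)])
# walls near the mouth
wl=(Z>.051)&(Z<.062)&(hsv[...,2]>150)
for win in ((200,222,395,450),(252,272,395,450)):
    m=big(wl.astype(np.uint8),win); print('wall',rect(m,.056),m.sum())
E
```

```text
cam in tool mm [  83.39805869    1.47419086 -142.84071878] 
 [[ 0.001 -0.948 -0.319]
 [ 1.     0.001  0.   ]
 [ 0.    -0.319  0.948]] 277.8327911653775 253.31578181148947 194.51124930584663
roof [ 593.2 -271.1  223.9  101.3   89.4]
blank edge hi x=-0.0596*y+608.2 71 74
blank edge lo x=-0.0649*y+544.8 71 74
end y [121.6, 121.6, 121.6, 121.6, 121.6, 118.9, 119.0, 119.0]
wall [620.2 -49.   19.2  79.3   2.4] 205
wall [536.5 -49.6  20.   73.2   2.8] 190
```

```bash
cat > plan.py <<'E'
from h import *
from scipy.spatial.transform import Rotation as S
def Rtool(xang,tilt=0):  # tool down with tool x at world angle, then turned about tool y
    a=np.radians(xang); x=[np.cos(a),np.sin(a),0]; z=[0,0,-1]
    return S.from_matrix(np.c_[x,np.cross(z,x),z])*S.from_rotvec([0,np.radians(tilt),0])
def cur():
    o=ctrl.get_obs(); return o['eef_pos']*1000,S.from_quat(o['eef_rot'][[1,2,3,0]]),o
def plan(p,R,N,p0=None,R0=None,show=True):
    if p0 is None: p0,R0,_=cur()
    r=(R0.inv()*R).as_rotvec()/N; r=np.round(r,4)
    M=sum((R0*S.from_rotvec(r*k)).as_matrix() for k in range(N))
    t=np.round(np.linalg.solve(M,np.array(p)-p0),1)
    pts=[np.array(p0)]; Rk=R0
    for _ in range(N): pts.append(pts[-1]+Rk.apply(t)); Rk=Rk*S.from_rotvec(r)
    pts=np.array(pts); print('row',t.tolist(),r.tolist(),'x',N,'|t|',round(np.linalg.norm(t),1),'deg',round(np.degrees(np.linalg.norm(r)),2))
    if show: print('path',pts[::max(1,N//4)].round().tolist(),'end',pts[-1].round(1),'rmin',np.hypot(*pts[:,:2].T).min().round())
    return pts[-1],Rk
E
python3 - <<'E'
from plan import *
plan([566,50,200],Rtool(90,-65),20)
print(Rtool(90,-65).as_matrix().round(2))
E
```

```text
row [35.6, -3.8, -19.9] [-0.0364, -0.0483, -0.0571] x 20 |t| 41.0 deg 4.77
path [[158.0, -552.0, 231.0], [320.0, -458.0, 310.0], [456.0, -309.0, 332.0], [543.0, -129.0, 293.0], [565.0, 50.0, 200.0]] end [565.5  50.5 199.7] rmin 551.0
[[ 0.    1.    0.  ]
 [ 0.42  0.   -0.91]
 [-0.91  0.   -0.42]]
```

{"api": "jog_arm", "payload": {"series": [[[35.6,-3.8,-19.9,-0.0364,-0.0483,-0.0571,85],[35.6,-3.8,-19.9,-0.0364,-0.0483,-0.0571,85],[35.6,-3.8,-19.9,-0.0364,-0.0483,-0.0571,85],[35.6,-3.8,-19.9,-0.0364,-0.0483,-0.0571,85],[35.6,-3.8,-19.9,-0.0364,-0.0483,-0.0571,85],[35.6,-3.8,-19.9,-0.0364,-0.0483,-0.0571,85],[35.6,-3.8,-19.9,-0.0364,-0.0483,-0.0571,85],[35.6,-3.8,-19.9,-0.0364,-0.0483,-0.0571,85],[35.6,-3.8,-19.9,-0.0364,-0.0483,-0.0571,85],[35.6,-3.8,-19.9,-0.0364,-0.0483,-0.0571,85]]]}}

```text
time_s: 1.15
eef_pos: [0.4575, -0.3077, 0.3327]
eef_rot: [0.209, 0.867, 0.403, -0.208]
wrist_force: [0.4, -0.5, -0.7]
opening: 0.997
grasp_force: 0.0
```

{"api": "jog_arm", "payload": {"series": [[[35.6,-3.8,-19.9,-0.0364,-0.0483,-0.0571,85],[35.6,-3.8,-19.9,-0.0364,-0.0483,-0.0571,85],[35.6,-3.8,-19.9,-0.0364,-0.0483,-0.0571,85],[35.6,-3.8,-19.9,-0.0364,-0.0483,-0.0571,85],[35.6,-3.8,-19.9,-0.0364,-0.0483,-0.0571,85],[35.6,-3.8,-19.9,-0.0364,-0.0483,-0.0571,85],[35.6,-3.8,-19.9,-0.0364,-0.0483,-0.0571,85],[35.6,-3.8,-19.9,-0.0364,-0.0483,-0.0571,85],[35.6,-3.8,-19.9,-0.0364,-0.0483,-0.0571,85],[35.6,-3.8,-19.9,-0.0364,-0.0483,-0.0571,85]]]}}

```text
time_s: 2.15
eef_pos: [0.5658, 0.0517, 0.1988]
eef_rot: [0.381, 0.595, 0.597, -0.38]
wrist_force: [0.6, 0.2, 0.2]
opening: 0.994
grasp_force: 0.0
```

```bash
python3 - <<'E'
from plan import *
p,R,o=cur(); print(p.round(1),o['q'].round(2),R.as_matrix().round(3)[:,2])
w=grab('wrist','w1'); print(np.array(w['xyz'])*1000)
plan([566,25,82],Rtool(90,-65),9,p,R)
E
```

```text
[565.8  51.7 198.8] [ 0.36  0.61  1.5  -1.02  1.63  0.64] [ 0.002 -0.907 -0.421]
[567.11086208 214.46519262 184.70357076]
row [10.5, 0.0, 8.2] [0.0002, 0.0002, 0.0002] x 9 |t| 13.3 deg 0.02
path [[566.0, 52.0, 199.0], [566.0, 46.0, 173.0], [566.0, 40.0, 147.0], [566.0, 34.0, 121.0], [566.0, 28.0, 95.0]] end [565.8  24.6  82. ] rmin 566.0
```

{"api": "jog_arm", "payload": {"series": [[[11.5,0,7.4,0,0,0,85],[11.5,0,7.4,0,0,0,85],[11.5,0,7.4,0,0,0,85],[11.5,0,7.4,0,0,0,85],[11.5,0,7.4,0,0,0,85],[11.5,0,7.4,0,0,0,85],[11.5,0,7.4,0,0,0,85],[11.5,0,7.4,0,0,0,85],[11.5,0,7.4,0,0,0,85],[1.5,0,0.4,0,0,0,85]]]}}

```text
time_s: 3.2
eef_pos: [0.5644, 0.0331, 0.0739]
eef_rot: [0.379, 0.596, 0.596, -0.381]
wrist_force: [-0.9, -0.9, 0.3]
opening: 0.997
grasp_force: 0.0
```

```bash
python3 - <<'E'
from plan import *
p,R,o=cur(); print(p.round(1))
w=grab('wrist','w2'); print(np.array(w['xyz'])*1000)
uv=proj(w,[[.577,-.01,.048],[.584,-.09,.056],[.596,-.31,.048]]); print(uv.round(1))
P=cloud(w); u0,v0=uv[2].round().astype(int)
for r in range(v0-14,v0+10): print(r,[tuple((P[r,k]*1000).round().astype(int)[1:]) for k in range(u0-12,u0+13,6)])
x0,y0=max(0,u0-64),max(0,v0-48)
cv2.imwrite('pics/w2c.png',cv2.resize(w['frame'][y0:y0+96,x0:x0+128],(800,600),interpolation=cv2.INTER_NEAREST)); print(x0,y0)
E
```

```text
[564.4  33.1  73.9]
[566.21344665 195.85842944  59.9432635 ]
[[268.1 209.2]
 [270.8 221.5]
 [269.9 218.8]]
205 [(np.int64(38), np.int64(48)), (np.int64(37), np.int64(48)), (np.int64(38), np.int64(48)), (np.int64(37), np.int64(48)), (np.int64(38), np.int64(48))]
206 [(np.int64(29), np.int64(48)), (np.int64(29), np.int64(48)), (np.int64(30), np.int64(48)), (np.int64(30), np.int64(48)), (np.int64(29), np.int64(48))]
207 [(np.int64(21), np.int64(48)), (np.int64(196), np.int64(60)), (np.int64(19), np.int64(48)), (np.int64(22), np.int64(48)), (np.int64(21), np.int64(48))]
208 [(np.int64(11), np.int64(48)), (np.int64(11), np.int64(48)), (np.int64(10), np.int64(48)), (np.int64(10), np.int64(48)), (np.int64(11), np.int64(48))]
209 [(np.int64(-2), np.int64(48)), (np.int64(-1), np.int64(48)), (np.int64(-1), np.int64(48)), (np.int64(-1), np.int64(48)), (np.int64(1), np.int64(48))]
210 [(np.int64(-15), np.int64(48)), (np.int64(-14), np.int64(48)), (np.int64(-14), np.int64(48)), (np.int64(-13), np.int64(48)), (np.int64(-15), np.int64(48))]
211 [(np.int64(-30), np.int64(48)), (np.int64(-30), np.int
[... 2166 characters left out ...]
(-93), np.int64(59)), (np.int64(-93), np.int64(59))]
225 [(np.int64(-95), np.int64(60)), (np.int64(-94), np.int64(60)), (np.int64(-94), np.int64(60)), (np.int64(-93), np.int64(60)), (np.int64(-93), np.int64(60))]
226 [(np.int64(-94), np.int64(61)), (np.int64(-93), np.int64(61)), (np.int64(196), np.int64(60)), (np.int64(-93), np.int64(61)), (np.int64(-94), np.int64(61))]
227 [(np.int64(-94), np.int64(62)), (np.int64(-93), np.int64(62)), (np.int64(-94), np.int64(62)), (np.int64(-93), np.int64(62)), (np.int64(-93), np.int64(62))]
228 [(np.int64(-94), np.int64(63)), (np.int64(-92), np.int64(63)), (np.int64(-93), np.int64(63)), (np.int64(-93), np.int64(63)), (np.int64(-93), np.int64(63))]
206 171
```

View pics/w2c.png

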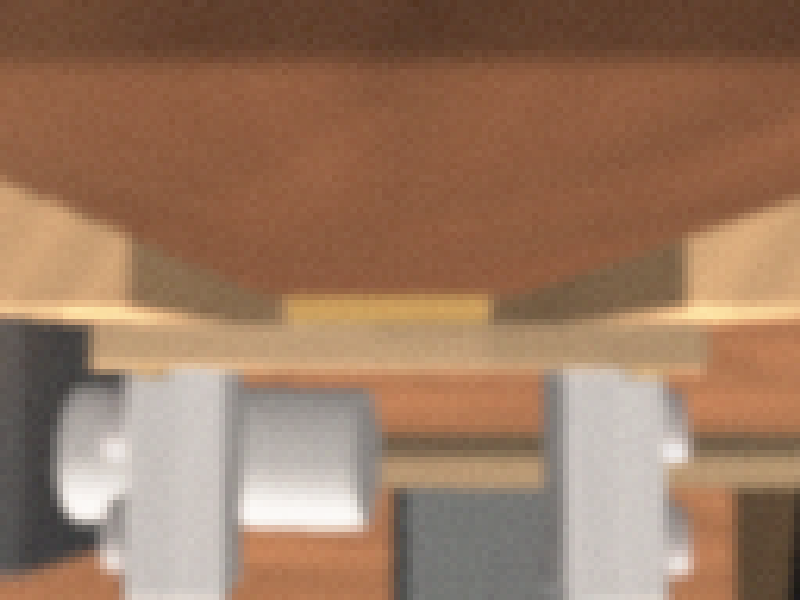

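The picture (offset 206,171, scale 6.25) shows the brass stop through the slot at crop (390,308), just above the blank and below the roof's front edge at (390,345). Its depth puts it at y ≈ -332 mm. Now I'll measure the blank's end in the same view and plan the way to the mallet.

```bash
python3 - <<'E'
from plan import *
w=load('w2'); P=cloud(w)*1000
s=P[219:222,258:280].reshape(-1,3); s=s[abs(s[:,1]+332)<12]; print('stop y',s.mean(0).round(1),s.std(0).round(1),len(s),'med',np.median(s[:,1]))
for r in range(170,196,2): print(r,np.median(P[r,262:275],0).round(1),w['frame'][r,262:275].mean(0).round())
print('roof edge',np.median(P[224:228,240:300].reshape(-1,3),0).round(1))
# box direction from roof front edge ends
e=P[225:227,215:325].reshape(-1,3); e=e[abs(e[:,1]+94)<12]; print('edge slope dy/dx',np.polyfit(e[:,0],e[:,1],1), len(e))
p,R,o=cur()
p1=p+np.array([0,0,120]); print(R.inv().apply([0,0,40]).round(1))
plan([434.4,322.9,80],Rtool(154.2),17,p1,R)
E
```

```text
stop y [ 595.  -332.2   49.8] [12.   1.   1.5] 64 med -332.1964876240677
170 [570.2 119.5  44.6] [44. 61. 93.]
172 [570.2 119.4  45.1] [46. 63. 94.]
174 [570.3 119.   45.6] [44. 61. 93.]
176 [570.2 119.3  46.2] [44. 62. 92.]
178 [570.2 118.9  46.7] [44. 63. 94.]
180 [570.3 119.   47.3] [ 51.  73. 111.]
182 [570.3 118.6  47.8] [ 60.  85. 130.]
184 [570.3 117.6  48.2] [ 62.  89. 135.]
186 [570.5 114.2  48.3] [ 61.  88. 136.]
188 [570.7 110.2  48.4] [ 64.  92. 139.]
190 [571.  105.   48.3] [ 64.  93. 142.]
192 [571.2  99.6  48.4] [ 64.  92. 142.]
194 [571.5  93.4  48.4] [ 65.  93. 142.]
roof edge [582.3 -93.5  59.8]
edge slope dy/dx [ 4.33935174e-02 -1.18828479e+02] 197
[-36.3  -0.1 -16.9]
row [20.8, 3.5, -6.1] [-0.0374, 0.0593, -0.0584] x 17 |t| 22.0 deg 5.23
path [[565.0, 33.0, 195.0], [570.0, 97.0, 135.0], [551.0, 171.0, 92.0], [510.0, 245.0, 72.0], [451.0, 310.0, 76.0]] end [434.5 323.1  80.8] rmin 541.0
```

{"api": "jog_arm", "payload": {"series": [[[-45.3,0,-21,0,0,0,85],[-45.3,0,-21,0,0,0,85],[-45.3,0,-21,0,0,0,60],[20.8,3.5,-6.1,-0.0374,0.0593,-0.0584,50],[20.8,3.5,-6.1,-0.0374,0.0593,-0.0584,50],[20.8,3.5,-6.1,-0.0374,0.0593,-0.0584,50],[20.8,3.5,-6.1,-0.0374,0.0593,-0.0584,50],[20.8,3.5,-6.1,-0.0374,0.0593,-0.0584,50],[20.8,3.5,-6.1,-0.0374,0.0593,-0.0584,50],[20.8,3.5,-6.1,-0.0374,0.0593,-0.0584,50]]]}}

```text
time_s: 4.25
eef_pos: [0.5589, 0.1528, 0.1325]
eef_rot: [0.239, 0.474, 0.813, -0.238]
wrist_force: [-0.4, 0.3, 0.8]
opening: 0.58
grasp_force: 0.0
```

{"api": "jog_arm", "payload": {"series": [[[20.8,3.5,-6.1,-0.0374,0.0593,-0.0584,50],[20.8,3.5,-6.1,-0.0374,0.0593,-0.0584,50],[20.8,3.5,-6.1,-0.0374,0.0593,-0.0584,50],[20.8,3.5,-6.1,-0.0374,0.0593,-0.0584,50],[20.8,3.5,-6.1,-0.0374,0.0593,-0.0584,50],[20.8,3.5,-6.1,-0.0374,0.0593,-0.0584,50],[20.8,3.5,-6.1,-0.0374,0.0593,-0.0584,50],[20.8,3.5,-6.1,-0.0374,0.0593,-0.0584,50],[20.8,3.5,-6.1,-0.0374,0.0593,-0.0584,50],[20.8,3.5,-6.1,-0.0374,0.0593,-0.0584,50]]]}}

```text
time_s: 5.25
eef_pos: [0.4349, 0.324, 0.113]
eef_rot: [0.001, 0.221, 0.975, 0.002]
wrist_force: [0.7, -0.4, -1.1]
opening: 0.582
grasp_force: 0.0
```

```bash
python3 - <<'E'
from plan import *
p,R,o=cur(); M=R.as_matrix(); print(p.round(1),'xang',np.degrees(np.arctan2(M[1,0],M[0,0])).round(2),'z',M[:,2].round(4),o['q'].round(2))
w=grab('wrist','w3'); P=cloud(w); hsv=cv2.cvtColor(w['frame'],cv2.COLOR_BGR2HSV); Z=P[...,2]
def rect(m,z):
    n,l,s,_=cv2.connectedComponentsWithStats(m.astype(np.uint8)); m=l==1+s[1:,4].argmax(); v,u=np.nonzero(m)
    q=plane(w,np.c_[u,v],z)[:,:2]*1000; (a,b),d,an=cv2.minAreaRect(q.astype(np.float32)); return np.round([a,b,*d,an],1)
near=(abs(P[...,0]-.43)<.13)&(abs(P[...,1]-.325)<.1)
print('head',rect(near&(Z>.034)&(Z<.046)&(hsv[...,2]>140),.040))
print('handle',rect(near&(hsv[...,2]<135)&(Z>.016)&(Z<.034),.026), 'mat z',np.median(Z[near&(Z<.012)]))
b=plan([434.4,322.9,9],Rtool(154.2),9)
E
```

```text
[434.9 324.  113. ] xang 154.45 z [ 0.0021  0.0039 -1.    ] [ 0.42  0.24  1.79  0.    1.1  -0.71]
head [474.4 305.3  82.6  36.1  64.3]
handle [393.7 342.4  82.2 152.5  65.2] mat z 0.0025783372216373612
row [-0.2, -0.2, 11.6] [0.0007, -0.0004, 0.0008] x 9 |t| 11.6 deg 0.07
path [[434.0, 325.0, 114.0], [434.0, 325.0, 90.0], [434.0, 324.0, 67.0], [434.0, 324.0, 44.0], [434.0, 323.0, 21.0]] end [434.5 323.    9.2] rmin 541.0
```

{"api": "jog_arm", "payload": {"series": [[[0,0,15,0,0,0,50],[0,0,15,0,0,0,50],[0,0,15,0,0,0,50],[0,0,15,0,0,0,50],[0,0,15,0,0,0,50],[0,0,14,0,0,0,50],[0,0,14,0,0,0,50],[0,0,0,0,0,0,50],[0,0,0,0,0,0,5],[0,0,0,0,0,0,5]]]}}

```text
time_s: 6.3
eef_pos: [0.4362, 0.3236, 0.0096]
eef_rot: [0.001, 0.223, 0.975, 0.001]
wrist_force: [-0.4, 1.2, -0.0]
opening: 0.25
grasp_force: 0.0
```

{"api": "jog_arm", "payload": {"series": [[[0,0,0,0,0,0,5],[0,0,0,0,0,0,5],[0,0,0,0,0,0,5],[0,0,0,0,0,0,5],[0,0,0,0,0,0,5],[0,0,-10,0,0,0,5],[0,0,-15,0,0,0,5],[0,0,-20,0,0,0,5],[0,0,-25,0,0,0,5],[0,0,-20,0,0,0,5]]]}}

```text
time_s: 7.3
eef_pos: [0.4356, 0.3232, 0.1011]
eef_rot: [0.001, 0.223, 0.975, 0.001]
wrist_force: [1.1, 0.3, -1.8]
opening: 0.151
grasp_force: 58.5
```

```bash
python3 - <<'E'
from plan import *
p,R,o=cur(); M=R.as_matrix(); print(p.round(1),'xang',np.degrees(np.arctan2(M[1,0],M[0,0])).round(2),'z',M[:,2].round(4),o['opening'],o['grasp_force'],o['wrist_force'])
w=grab('wrist','w4'); s=grab('side','s4'); t=grab('top','t4')
cv2.imwrite('pics/w4b.png',np.vstack([np.hstack([cv2.resize(w['frame'],(400,300)),cv2.resize(t['frame'],(400,300))]),cv2.resize(s['frame'][180:380,100:366],(400,300),interpolation=cv2.INTER_CUBIC).repeat(1,0) if 0 else np.hstack([cv2.resize(s['frame'][150:384,100:412],(400,300),interpolation=cv2.INTER_CUBIC)]*2)]))
for n,c in (('w',w),('t',t)):
    P=cloud(c); near=(abs(P[...,0]-.47)<.08)&(abs(P[...,1]-.305)<.07); hsv=cv2.cvtColor(c['frame'],cv2.COLOR_BGR2HSV)
    m=(near&(P[...,2]>.08)&(P[...,2]<.15)&(hsv[...,2]>130)&(hsv[...,1]>50)).astype(np.uint8)
    nn,l,st,_=cv2.connectedComponentsWithStats(m); m=l==1+st[1:,4].argmax(); print(n,'z med',np.median(P[m][:,2]),m.sum())
    zz=np.median(P[m][:,2]); v,u=np.nonzero(m); q=plane(c,np.c_[u,v],zz)[:,:2]*1000; (a,b),d,an=cv2.minAreaRect(q.astype(np.float32)); print(np.round([a,b,*d,an],1))
    k=P[m]; print('plane fit',np.linalg.lstsq(np.c_[k[:,:2],np.ones(len(k))],k[:,2],rcond=None)[0].round(3))
E
```

```text
[435.6 323.2 101.1] xang 154.26 z [ 0.003   0.0015 -1.    ] 0.15118175628228234 58.5380083322525 [ 1.08174884  0.28705514 -1.81386361]
w z med 0.1310503850368066 827
[463.7 309.4  19.6  15.7  64.1]
plane fit [ 0.089 -0.048  0.105]
t z med 0.13294849531225073 507
[469.2 302.4  92.3  43.4  64.5]
plane fit [0.009 0.038 0.117]
```

View pics/w4b.png

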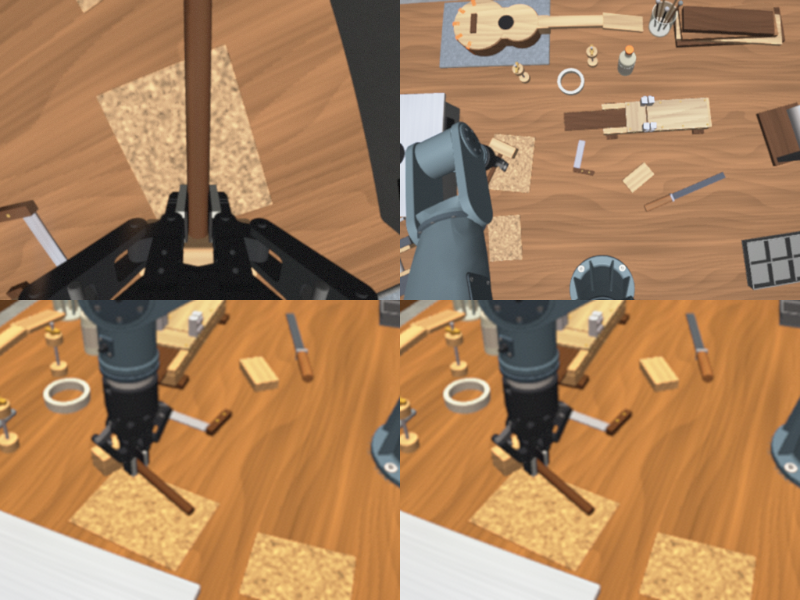

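Mallet gripped: in the wrist view the handle runs up the middle between the pads (198,150), and in the side view the head (105,460) is level and clear of the mat. Next I'll plan the standoff.

```bash
python3 - <<'E'
from plan import *
plan([525.6,184,31.5],Rtool(182.9),9)
E
```

```text
row [-13.3, -13.0, 7.7] [0.0004, 0.0006, -0.0555] x 9 |t| 20.1 deg 3.18
path [[437.0, 324.0, 101.0], [450.0, 289.0, 85.0], [468.0, 256.0, 70.0], [489.0, 226.0, 55.0], [513.0, 197.0, 39.0]] end [526.1 184.3  31.5] rmin 533.0
```

{"api": "jog_arm", "payload": {"series": [[[-13.3,-13,7.7,0,0,-0.0555,5],[-13.3,-13,7.7,0,0,-0.0555,5],[-13.3,-13,7.7,0,0,-0.0555,5],[-13.3,-13,7.7,0,0,-0.0555,5],[-13.3,-13,7.7,0,0,-0.0555,5],[-13.3,-13,7.7,0,0,-0.0555,5],[-13.3,-13,7.7,0,0,-0.0555,5],[-13.3,-13,7.7,0,0,-0.0555,5],[-13.3,-13,7.7,0,0,-0.0555,5],[0,0,0,0,0,0,5]]]}}

```text
time_s: 8.45
eef_pos: [0.5246, 0.1819, 0.0276]
eef_rot: [-0.0, -0.024, 1.0, 0.0]
wrist_force: [0.5, -0.0, -1.4]
opening: 0.15
grasp_force: 58.6
```

```bash
python3 - <<'E'
from plan import *
p,R,o=cur(); M=R.as_matrix(); print(p.round(1),'xang',np.degrees(np.arctan2(M[1,0],M[0,0])).round(2),'z',M[:,2].round(4),o['grasp_force'],o['wrist_force'].round(1),o['q'].round(2))
t=grab('top','t5'); s=grab('side','s5')
cv2.imwrite('pics/t5b.png',np.hstack([cv2.resize(t['frame'][110:210,130:263],(400,300),interpolation=cv2.INTER_CUBIC),cv2.resize(s['frame'][150:300,130:330],(400,300),interpolation=cv2.INTER_CUBIC)]))
P=cloud(t); hsv=cv2.cvtColor(t['frame'],cv2.COLOR_BGR2HSV)
m=((abs(P[...,0]-.567)<.04)&(abs(P[...,1]-.186)<.07)&(P[...,2]>.05)&(P[...,2]<.075)&(hsv[...,2]>120)).astype(np.uint8)
nn,l,st,_=cv2.connectedComponentsWithStats(m); m=l==1+st[1:,4].argmax(); zz=np.median(P[m][:,2]); v,u=np.nonzero(m); q=plane(t,np.c_[u,v],zz)[:,:2]*1000; (a,b),d,an=cv2.minAreaRect(q.astype(np.float32)); print('head',zz,np.round([a,b,*d,an],1),m.sum())
E
```

```text
[524.6 181.9  27.6] xang -177.2 z [-7.e-04  4.e-04 -1.e+00] 58.555201292037964 [ 0.5 -0.  -1.4] [ 0.12  0.41  1.78  0.    0.95 -1.5 ]
head 0.05752479689478429 [5.667e+02 1.538e+02 3.550e+01 2.140e+01 3.000e-01] 111
```

View pics/t5b.png

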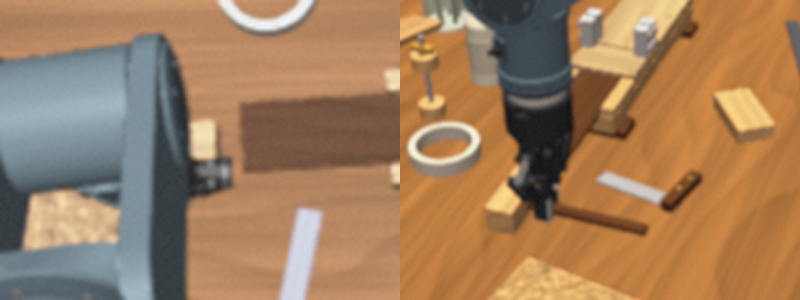

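{"api": "jog_arm", "payload": {"series": [[[0,-6,-4,0,0,0,5],[0,-6,0,0,0,0,5],[0,-5,0,0,0,0,5],[0,-5,0,0,0,0,5],[0,-5,0,0,0,0,5],[0,-6,0,0,0,0,5],[0,-6,0,0,0,0,5],[0,-5,0,0,0,0,5],[0,-4,0,0,0,0,5],[0,-2,0,0,0,0,5]]]}}

```text
time_s: 9.55
eef_pos: [0.5275, 0.1334, 0.0337]
eef_rot: [0.001, -0.025, 1.0, 0.001]
wrist_force: [-0.1, 2.4, -0.2]
opening: 0.144
grasp_force: 58.8
```

```bash
cat > blank.py <<'E'
from plan import *
import sys
p,R,o=cur(); M=R.as_matrix(); print('t',o['time_s'],p.round(2),'xang',np.degrees(np.arctan2(M[1,0],M[0,0])).round(2),o['wrist_force'].round(2),o['torque'].round(3),o['grasp_force'])
t=grab('top','t_'+sys.argv[1]); hsv=cv2.cvtColor(t['frame'],cv2.COLOR_BGR2HSV); P=cloud(t)
# blank's visible end and hammer face along lines of constant x, plane z=48
for x in (.580,.590,.597):
    ys=np.arange(-.05,.2,.001); uv=proj(t,np.c_[np.full(len(ys),x),ys,np.full(len(ys),.048)]).astype(np.float32)
    g=[cv2.remap(np.ascontiguousarray(hsv[...,k]),uv[:,:1],uv[:,1:],cv2.INTER_LINEAR)[:,0] for k in (1,2)]
    z=cv2.remap(P[...,2].astype(np.float32),uv[:,:1],uv[:,1:],cv2.INTER_NEAREST)[:,0]
    d=(g[1]<140)&(abs(z-.048)<.006); yy=ys[d]; print('x',x,'dark blank y from %.0f to %.0f'%(yy.min()*1000,yy.max()*1000) if d.any() else 'none')
E
python3 blank.py a
```

```text
t 9.55 [527.54 133.39  33.71] xang -177.14 [-0.07  2.38 -0.17] [0.369 0.022 0.027] 58.7938266992569
x 0.58 dark blank y from -50 to 93
x 0.59 dark blank y from -50 to 93
x 0.597 dark blank y from -50 to 93
```

{"api": "jog_arm", "payload": {"series": [[[0,-5,0,0,0,0,5],[0,-6,0,0,0,0,5],[0,-6,0,0,0,0,5],[0,-6,0,0,0,0,5],[0,-6,0,0,0,0,5],[0,-6,0,0,0,0,5],[0,-6,0,0,0,0,5],[0,-6,0,0,0,0,5],[0,-4,0,0,0,0,5],[0,-2,0,0,0,0,5]]]}}

```text
time_s: 10.6
eef_pos: [0.5301, 0.0804, 0.0336]
eef_rot: [0.001, -0.025, 1.0, 0.001]
wrist_force: [-0.7, 3.5, 0.5]
opening: 0.149
grasp_force: 58.8
```

```bash
python3 blank.py b
```

```text
t 10.6 [530.1   80.38  33.57] xang -177.15 [-0.73  3.54  0.49] [0.365 0.032 0.053] 58.77851665019989
x 0.58 dark blank y from -50 to 24
x 0.59 dark blank y from -50 to 24
x 0.597 dark blank y from -50 to 24
```

```bash
python3 - <<'E'
from plan import *
t=load('t_b'); w=grab('wrist','w6'); 
print(proj(t,[[.575,.024,.048],[.575,.04,.048]]),proj(w,[[.575,.024,.048],[.575,.04,.048]]))
cv2.imwrite('pics/t6.png',np.hstack([cv2.resize(t['frame'][110:210,150:283],(400,300),interpolation=cv2.INTER_CUBIC),cv2.resize(w['frame'],(400,300))]))
E
```

```text
[[245.68434244 153.22226679]
 [239.74646899 153.33053424]] [[156.78058812 321.20192877]
 [183.57456713 322.77887435]]
```

View pics/t6.png

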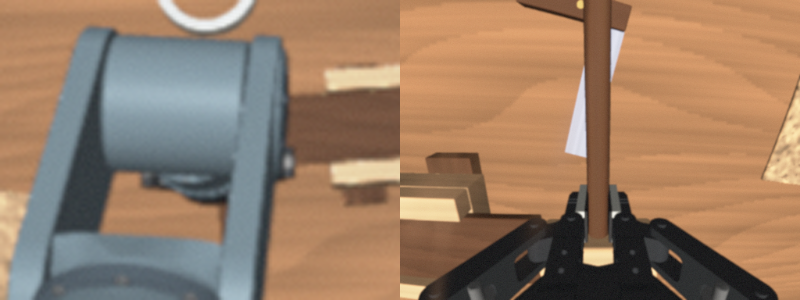

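The top view now has the blank's end hidden by the wrist (280,150). The wrist view shows the blank's edge up against the mallet head (540,220). The remaining gap is about 12 mm, so I'll take one short push and then millimetre steps with a force check after each.

{"api": "jog_arm", "payload": {"series": [[[0,-1,0,0,0,0,5],[0,-1,0,0,0,0,5],[0,-1,0,0,0,0,5],[0,-1,0,0,0,0,5],[0,-1,0,0,0,0,5],[0,-1,0,0,0,0,5],[0,-0.5,0,0,0,0,5],[0,0,0,0,0,0,5],[0,0,0,0,0,0,5],[0,0,0,0,0,0,5]]]}}

```text
time_s: 11.7
eef_pos: [0.5304, 0.0742, 0.0336]
eef_rot: [0.001, -0.025, 1.0, 0.0]
wrist_force: [-0.2, 1.0, -2.2]
opening: 0.146
grasp_force: 58.7
```

{"api": "jog_arm", "payload": {"series": [[[0,-0.5,0,0,0,0,5],[0,-0.5,0,0,0,0,5],[0,-0.5,0,0,0,0,5],[0,0,0,0,0,0,5],[0,0,0,0,0,0,5],[0,0,0,0,0,0,5],[0,0,0,0,0,0,5],[0,0,0,0,0,0,5],[0,0,0,0,0,0,5],[0,0,0,0,0,0,5]]]}}

```text
time_s: 12.7
eef_pos: [0.5305, 0.0729, 0.0336]
eef_rot: [0.001, -0.025, 1.0, 0.001]
wrist_force: [0.3, -0.1, -2.1]
opening: 0.151
grasp_force: 58.7
```

{"api": "jog_arm", "payload": {"series": [[[0,-0.5,0,0,0,0,5],[0,-0.5,0,0,0,0,5],[0,0,0,0,0,0,5],[0,0,0,0,0,0,5],[0,0,0,0,0,0,5],[0,0,0,0,0,0,5],[0,0,0,0,0,0,5],[0,0,0,0,0,0,5],[0,0,0,0,0,0,5],[0,0,0,0,0,0,5]]]}}

```text
time_s: 13.7
eef_pos: [0.5305, 0.0718, 0.0336]
eef_rot: [0.001, -0.025, 1.0, 0.001]
wrist_force: [0.1, 0.7, -2.3]
opening: 0.149
grasp_force: 58.7
```

{"api": "jog_arm", "payload": {"series": [[[0,-0.5,0,0,0,0,5],[0,-0.5,0,0,0,0,5],[0,0,0,0,0,0,5],[0,0,0,0,0,0,5],[0,0,0,0,0,0,5],[0,0,0,0,0,0,5],[0,0,0,0,0,0,5],[0,0,0,0,0,0,5],[0,0,0,0,0,0,5],[0,0,0,0,0,0,5]]]}}

```text
time_s: 14.7
eef_pos: [0.5306, 0.0709, 0.0335]
eef_rot: [0.001, -0.025, 1.0, 0.001]
wrist_force: [-0.8, 0.4, -1.6]
opening: 0.15
grasp_force: 58.7
```

{"api": "jog_arm", "payload": {"series": [[[0,-0.4,0,0,0,0,5],[0,-0.4,0,0,0,0,5],[0,0,0,0,0,0,5],[0,0,0,0,0,0,5],[0,0,0,0,0,0,5],[0,0,0,0,0,0,5],[0,0,0,0,0,0,5],[0,0,0,0,0,0,5],[0,0,0,0,0,0,5],[0,0,0,0,0,0,5]]]}}

```text
time_s: 15.7
eef_pos: [0.5306, 0.07, 0.0336]
eef_rot: [0.001, -0.025, 1.0, 0.001]
wrist_force: [0.0, 1.2, -2.0]
opening: 0.149
grasp_force: 58.7
```

{"api": "jog_arm", "payload": {"series": [[[0,-0.4,0,0,0,0,5],[0,-0.4,0,0,0,0,5],[0,0,0,0,0,0,5],[0,0,0,0,0,0,5],[0,0,0,0,0,0,5],[0,0,0,0,0,0,5],[0,0,0,0,0,0,5],[0,0,0,0,0,0,5],[0,0,0,0,0,0,5],[0,0,0,0,0,0,5]]]}}

```text
time_s: 16.7
eef_pos: [0.5307, 0.0692, 0.0336]
eef_rot: [0.001, -0.025, 1.0, 0.001]
wrist_force: [0.0, 0.6, -2.0]
opening: 0.152
grasp_force: 58.7
```

{"api": "jog_arm", "payload": {"series": [[[0,-0.4,0,0,0,0,5],[0,-0.4,0,0,0,0,5],[0,0,0,0,0,0,5],[0,0,0,0,0,0,5],[0,0,0,0,0,0,5],[0,0,0,0,0,0,5],[0,0,0,0,0,0,5],[0,0,0,0,0,0,5],[0,0,0,0,0,0,5],[0,0,0,0,0,0,5]]]}}

```text
time_s: 17.7
eef_pos: [0.5307, 0.0685, 0.0336]
eef_rot: [0.001, -0.025, 1.0, 0.001]
wrist_force: [-0.2, 1.5, -2.3]
opening: 0.15
grasp_force: 58.7
```

{"api": "jog_arm", "payload": {"series": [[[0,-0.4,0,0,0,0,5],[0,-0.4,0,0,0,0,5],[0,0,0,0,0,0,5],[0,0,0,0,0,0,5],[0,0,0,0,0,0,5],[0,0,0,0,0,0,5],[0,0,0,0,0,0,5],[0,0,0,0,0,0,5],[0,0,0,0,0,0,5],[0,0,0,0,0,0,5]]]}}

```text
time_s: 18.7
eef_pos: [0.5306, 0.0682, 0.0336]
eef_rot: [0.001, -0.025, 1.0, 0.001]
wrist_force: [0.1, 5.5, -1.2]
opening: 0.152
grasp_force: 58.8
```

Force jumped to 5.5 N and the arm fell short of its step, exactly where the stop was predicted, so the blank is home. Now back off and lift.

{"api": "jog_arm", "payload": {"series": [[[0,1,0,0,0,0,5],[0,3,0,0,0,0,5],[0,8,0,0,0,0,5],[0,12,0,0,0,0,5],[0,16,0,0,0,0,5],[0,16,-8,0,0,0,5],[0,16,-15,0,0,0,5],[0,16,-15,0,0,0,5],[0,16,-10,0,0,0,5],[0,0,0,0,0,0,5]]]}}

```text
time_s: 19.7
eef_pos: [0.5263, 0.174, 0.0833]
eef_rot: [0.003, -0.026, 1.0, 0.001]
wrist_force: [0.3, 0.6, -2.1]
opening: 0.152
grasp_force: 58.7
```

```bash
python3 blank.py c; python3 - <<'E'
from plan import *
a,b=plan([466.3,312.8,50],Rtool(174.3),8); plan([466.3,312.8,10],Rtool(174.3),8,a,b)
E
```

```text
t 19.7 [526.27 173.95  83.35] xang -176.98 [ 0.34  0.6  -2.13] [-0.001  0.055  0.01 ] 58.73865365982056
x 0.58 dark blank y from -50 to 28
x 0.59 dark blank y from -50 to 29
x 0.597 dark blank y from -50 to 28
row [7.7, 17.4, 4.0] [0.0002, 0.0005, 0.019] x 8 |t| 19.4 deg 1.09
path [[526.0, 173.0, 82.0], [509.0, 207.0, 74.0], [493.0, 242.0, 66.0], [479.0, 277.0, 58.0], [466.0, 313.0, 50.0]] end [466.2 312.8  50.3] rmin 549.0
row [-0.0, 0.0, 5.0] [-0.0, -0.0, -0.0] x 8 |t| 5.0 deg 0.0
path [[466.0, 313.0, 50.0], [466.0, 313.0, 40.0], [466.0, 313.0, 30.0], [466.0, 313.0, 20.0], [466.0, 313.0, 10.0]] end [466.2 312.8  10.3] rmin 561.0
```

{"api": "jog_arm", "payload": {"series": [[[7.7,17.4,4,0,0,0.019,5],[7.7,17.4,4,0,0,0.019,5],[7.7,17.4,4,0,0,0.019,5],[7.7,17.4,4,0,0,0.019,5],[7.7,17.4,4,0,0,0.019,5],[7.7,17.4,4,0,0,0.019,5],[7.7,17.4,4,0,0,0.019,5],[7.7,17.4,4,0,0,0.019,5],[0,0,0,0,0,0,5],[0,0,0,0,0,0,5]]]}}

```text
time_s: 20.75
eef_pos: [0.4657, 0.3111, 0.0489]
eef_rot: [0.0, 0.05, 0.999, 0.0]
wrist_force: [0.7, -0.2, -1.2]
opening: 0.152
grasp_force: 58.8
```

Descend by 38.5 mm to TCP z ≈ 10.4.

{"api": "jog_arm", "payload": {"series": [[[0,1,6,0,0,0,5],[0,1,7,0,0,0,5],[0,0,7,0,0,0,5],[0,0,7,0,0,0,5],[0,0,5,0,0,0,5],[0,0,3,0,0,0,5],[0,0,2,0,0,0,5],[0,0,1,0,0,0,5],[0,0,0,0,0,0,5],[0,0,0,0,0,0,5]]]}}

```text
time_s: 21.75
eef_pos: [0.4667, 0.3137, 0.012]
eef_rot: [0.001, 0.051, 0.999, 0.001]
wrist_force: [0.7, -1.0, -1.5]
opening: 0.149
grasp_force: 58.8
```

{"api": "jog_arm", "payload": {"series": [[[0,0,0.5,0,0,0,5],[0,0,0.5,0,0,0,5],[0,0,0.4,0,0,0,5],[0,0,0.4,0,0,0,5],[0,0,0,0,0,0,5],[0,0,0,0,0,0,5],[0,0,0,0,0,0,5],[0,0,0,0,0,0,5],[0,0,0,0,0,0,5],[0,0,0,0,0,0,5]]]}}

```text
time_s: 22.75
eef_pos: [0.4664, 0.3136, 0.0099]
eef_rot: [0.001, 0.051, 0.999, 0.001]
wrist_force: [-1.1, -0.8, 0.7]
opening: 0.151
grasp_force: 59.1
```

Wrist force z rose from -1.5 N to +0.7 N, so the mallet is on the mat. Release and rise.

{"api": "jog_arm", "payload": {"series": [[[0,0,0,0,0,0,20],[0,0,0,0,0,0,30],[0,0,0,0,0,0,45],[0,0,0,0,0,0,50],[0,0,0,0,0,0,50],[0,0,-5,0,0,0,50],[0,0,-15,0,0,0,50],[0,0,-30,0,0,0,50],[0,0,-40,0,0,0,50],[0,0,-40,0,0,0,50]]]}}

```text
time_s: 23.75
eef_pos: [0.466, 0.3134, 0.1423]
eef_rot: [0.001, 0.051, 0.999, 0.001]
wrist_force: [0.1, 0.1, -0.0]
opening: 0.586
grasp_force: 0.0
```

{"api": "jog_arm", "payload": {"series": [[[30,0,-30,0,0,0,50],[40,0,-25,0,0,0,50],[40,0,0,0,0,0,50],[0,-40,0,0,0,0,50],[0,-40,0,0,0,0,50],[0,-40,0,0,0,0,50],[0,-40,0,0,0,0,50],[0,-40,0,0,0,0,50],[0,-40,0,0,0,0,50],[0,0,0,0,0,0,50]]]}}

```text
time_s: 24.75
eef_pos: [0.3325, 0.082, 0.1955]
eef_rot: [0.002, 0.054, 0.999, -0.0]
wrist_force: [-1.1, 0.3, -1.3]
opening: 0.586
grasp_force: 0.0
```

```bash
python3 blank.py d; python3 - <<'E'
from plan import *
t=load('t_d'); s=grab('side','s7'); cv2.imwrite('pics/f.png',np.hstack([cv2.resize(t['frame'],(400,300),interpolation=cv2.INTER_AREA),cv2.resize(s['frame'],(400,300),interpolation=cv2.INTER_AREA)]))
P=cloud(t); d=abs(P[...,2]-cloud(load('top0'))[...,2]); hsv=cv2.cvtColor(t['frame'],cv2.COLOR_BGR2HSV); Z=P[...,2]
m=((abs(P[...,0]-.5)<.08)&(abs(P[...,1]-.31)<.08)&(Z>.033)&(Z<.06)&(hsv[...,2]>150)).astype(np.uint8)
n,l,st,_=cv2.connectedComponentsWithStats(m); m=l==1+st[1:,4].argmax(); v,u=np.nonzero(m); q=plane(t,np.c_[u,v],.04)[:,:2]*1000; print('head',cv2.minAreaRect(q.astype(np.float32)),np.median(Z[m]))
E
```

```text
t 24.75 [332.52  82.04 195.54] xang 173.79 [-1.12  0.27 -1.28] [-0.036  0.04  -0.036] 0.0
x 0.58 dark blank y from -50 to 29
x 0.59 dark blank y from -50 to 29
x 0.597 dark blank y from -50 to 29
head ((506.6092834472656, 309.4709167480469), (85.03324127197266, 36.42352294921875), 84.21898651123047) 0.04031036698350399
```

View pics/f.png

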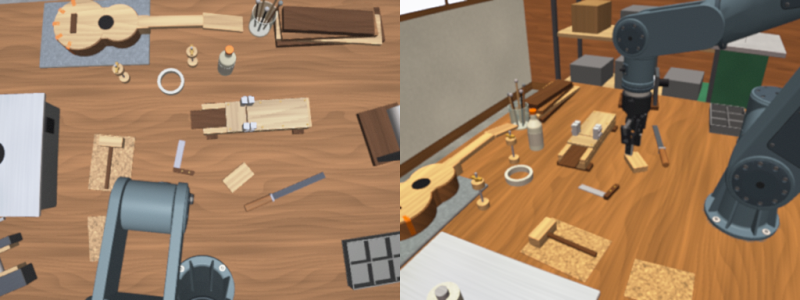

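The final views show the mallet flat on the large mat (110,155 top, 560,240 side), the blank at the stop, and everything else in place. Handing in.

```bash
python3 -c "
from bench import ctrl
print(ctrl.hand_in())"
```

```text
the job is handed in; nothing more can be done
None
```

I nudged the blank along with the mallet until it met the stop (5.5 N read at the wrist, under the 8 N limit), laid the mallet flat on the larger cork mat with nothing else visibly disturbed, and handed the job in at about 25 s.

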